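# Switch on the supply of the test bay that holds the board

## Task

The bench console has two rotary isolator handles, both off, each feeding the bay directly behind it. Turn on the isolator of the bay that holds the board with the two upright connectors, a quarter turn clockwise to its on stop, and leave the isolator of the bay with the plain blanking plate off. Do not disturb the board, the blanking plate or the other things on the bench.

Things in the scene. Friction and masses are not known exactly. Their poses are not given: they have to be found in the camera images.
- console: Fixed white console, 480 mm wide (y). Origin on the table under the middle of the sloping panel; x points away from the robot's side, y left. Its front panel slopes at 30 degrees to the horizontal, rising along +x from 51 mm high at x = -78 mm through 96 mm at x = 0 to 141 mm at x = +78 mm; behind it a flat ledge, 142 mm high, with the two bays, reaches x = +215 mm.
- light_bar (a point): Middle of the aluminium light bar (24 mm in x, 20 mm high) that runs the console's full width over the handles, 320 mm above the table, on posts 228 mm to either side. A vertical gripper over a handle runs into it: come in square to the sloping panel.
- bay_left (a point): Centre of the floor of the left bay, a shallow black rim 128 x 158 mm and 14 mm high, on the ledge straight behind the left handle.
- bay_right (a point): Centre of the floor of the right bay, the same, behind the right handle.
- handle_left (a joint): Angle of the left isolator handle (105 mm left of the console's middle): 0 = off stop, 1.571 rad = on stop, growing as it turns clockwise seen from in front of the panel. The lever is weighted and falls over centre: short of half way (0.785) it drops back to off, past it it drops on to the on stop. Under 0.15 N m turns it.
- handle_right (a joint): The same for the right isolator handle, 105 mm right of the console's middle.
- handle_left_grip (a point): Point on the left handle's turning axis, 42 mm off the panel. Turns with the handle: z is the panel's outward normal, x runs along the lever to its nose. Off: lever leans 45 deg left of straight up the slope; on: 45 deg right of it. Black lever 22 mm thick (y), x = -27 to +63 mm, then a 14 mm thick steel nose to +86 mm; it stands 12 to 55 mm off the panel, on a 68 mm disc 13 mm off it.
- handle_right_grip (a point): The same point of the right handle.
- board: The board under test: aluminium plate 105 x 135 x 8 mm with a white slab and two brass blocks (85 x 24 mm, up to 30 mm high) along its two short edges, each with an upright brass connector (16 mm diameter, top at 48 mm). Lies loose in one of the two bays. Origin at the centre of its underside, x and y as the console's.
- blank: Plain flat aluminium blanking plate, 105 x 135 x 8 mm, lying loose in the other bay. Origin at the centre of its underside.
- wrench: Bystander: steel wrench 170 mm long, lying on the table to the left. Origin under its middle.
- cal_case: Bystander: black case 150 x 110 x 50 mm, on the table to the left. Origin at the centre of its underside.
- mug: Bystander: white mug, 80 mm across, 90 mm high, on the table to the right. Origin at the centre of its underside.
- attenuator: Bystander: stepped steel cylinder standing upright on the table to the right, 40 mm in diameter and 75 mm high. Origin at the centre of its underside.
There are look-alikes about, which are no part of the job. Of the things like the board, leave any that is brown or purple; of the rest the smaller one is meant.

How it is judged:
At the end, for the whole second after the job is handed in: The handle in front of the board's bay is at its on stop (over 1.42 rad), the other at its off stop (under 0.15 rad); the board and the blanking plate lie within 20 mm and the bystanders within 30 mm of where they started (((y of board in the frame of console above 0.05 m and value of joint handle_left above 1.42 rad and value of joint handle_right below 0.15 rad) or (y of board in the frame of console below -0.05 m and value of joint handle_right above 1.42 rad and value of joint handle_left below 0.15 rad)) and distance of each of board, blank from where it was at the start of the episode below 0.02 m and distance of each of wrench, cal_case, mug, attenuator from where it was at the start of the episode below 0.03 m); the robot touches nothing.
It fails at once if the isolator of the blanked bay is turned more than 0.4 rad ((y of board in the frame of console above 0.05 m and value of joint handle_right above 0.4 rad) or (y of board in the frame of console below -0.05 m and value of joint handle_left above 0.4 rad)).
It fails at once if the board or the blanking plate is moved more than 20 mm (distance of any of board, blank from where it was at the start of the episode above 0.02 m).
It fails at once if a bystander is moved more than 30 mm (distance of any of wrench, cal_case, mug, attenuator from where it was at the start of the episode above 0.03 m).
It also fails if it takes over 32 s, if anything falls off the work surface, if the arm or the gripper's body presses on something with over 40 N, if the wrist force passes 120 N, or if a joint passes its speed limit or range.

## Robot

A 6-joint arm with a two-finger parallel gripper is mounted at the origin on the work surface. World frame = base frame: x ahead of the robot, y to its left, z up, the work surface at z = 0. Lengths are in m, angles in rad, forces in N, time in s.
With the tool pointing down it reaches from about 0.4 to 0.825 m from the base axis. Payload 7 kg.
Tool frame: the origin (TCP) lies at the very end of the fingers, on their centre line; the grasp point (between the pads) lies 19 mm behind it; z points along the fingers, y is the line along which they close (so a half turn about z gives the same grasp; the last joint's range is limited). The gripper opens to 88 mm and grips with 3 to 60 N. Pads are 19 mm wide; open, the fingers measure 130 mm over their backs; the gripper's body (78 mm by 193 mm) begins 47 mm behind the grasp point.
Start: joints at [1.478, 0.359, 0.012, 0, -1.224, -0.288], TCP at [0.251, 0.627, 0.227] pointing down, gripper open.
Joint ranges: [-3.07, 3.07], [-1.43, 2.12], [-1.02, 1.25], [-3.03, 1.67], [-3.05, -0], [-3.03, 3.03]. Speed limits (rad/s): [2.39, 2.39, 3.01, 3.14, 3.14, 3.14].

## Interface

Orientations are given as [roll, pitch, yaw] about the fixed x, y, z axes, in that order (R = Rz(yaw) Ry(pitch) Rx(roll)).
In Python, from station import * gives the robot as it stands.
- The arm moves only by the tool servo_tool, never from a script. Its argument "moves" is a list of rows, each an object of numbers: "jaw": the opening, from 0 (shut) to 1 (fully open); "dx", "dy", "dz": the shift along the world's x, y, z in m; "roll": the turn about the world's z in degrees. A call has exactly 10 rows; each row shifts and turns the commanded pose from where the row before left it; what a row does not reach is not made up. A row lasts 1/8 s, in which the tool goes at most 62.5 mm and 10.7 degrees, less where a joint would pass 70% of its speed; a pose out of reach is approached as far as the arm can. A call with a gripper value outside its range is refused whole. The fingers move at their own pace and stop on an object; "newtons" is the grip in N (left out, the last holds). Time passes only in rows, so rows that do not move let the fingers close, or fill a call up. It gives the time, the measured TCP pose, the force, the opening and the grip force at its end, in the units of the state.
- get_state(): the state, without advancing time (a new reading comes with each control period).
- grab_frame(name): name is "side" or "top"; returns (picture, depth): 480x640x3 uint8, red, green, blue; 480x640 float32, m along the optical axis (not along the pixel's ray), 0 where there is no reading.
- calibration(name): a dict with "intrinsics" (3x3 intrinsics, pixels), "R" (3x3) and "t" (3): a world point X has camera coordinates R X + t. Camera axes: x right, y down, z forward; pixel columns grow to the right and rows downward; lengths in m; the calibration is good to about 2 mm. A picture is of the moment at which its call begins. calibration takes no time and is no camera call.
- job_done(): hands the job in; it is judged then, once.
The state is a dict: "t": time; "q": joint angles; "qd": joint speeds; "joint_efforts": joint torques, N m; "eef_pos": TCP position; "ee_rot": TCP orientation; "force": force on the tool from outside, world axes, zero at the start; "moment": the same for the moment, N m; "width": finger opening in m; "gripper_force": force on a finger pad.
Only numpy, scipy, OpenCV 4.12 (cv2) and the standard library are available. Lean on these libraries where they do the work, as an engineer would, in place of code of your own. Each camera call takes 0.05 s, during which the arm holds its last target. There are 200 camera calls.

## Working session

There is one attempt and no reset: what is moved stays moved. The work goes in short steps, Python scripts to look and compute and a tool call to move; the robot and the scene stay as the last step left them, time stands still between calls to the robot, and variables do not carry over. Pictures are saved under pics/ and viewed, at most 10 in all, crops included, and the job is handed in when it is done.

Besides the shell and the picture viewer there is one more tool, called after "Request:" as name(argument=value, ...) on one line, values as JSON. servo_tool: Moves the arm, as the interface text tells. Its arguments: {"type":"object","properties":{"moves":{"type":"array","items":{"type":"object","properties":{"jaw":{"type":"number"},"dx":{"type":"number"},"dy":{"type":"number"},"dz":{"type":"number"},"roll":{"type":"number"}}}},"newtons":{"type":"number"}},"required":["moves"]}

```bash
mkdir -p pics
python3 - <<'E'
from station import *
import cv2,numpy as np
for n in("side","top"):
    p,d=grab_frame(n); cv2.imwrite(f"pics/{n}0.png",p[...,::-1]); np.savez(f"{n}0.npz",d=d)
    c=calibration(n); print(n,c["intrinsics"],c["R"],c["t"])
print(get_state())
E
```

```text
side [[571.33988613   0.         324.57610503]
 [  0.         571.33988613 226.34514238]
 [  0.           0.           1.        ]] [[ 0.98979376 -0.14107355  0.02016353]
 [-0.06461565 -0.57038806 -0.81882983]
 [ 0.12701626  0.80916977 -0.5736821 ]] [-0.55298745  0.14989805  1.71523154]
top [[442.72754778   0.         314.54212184]
 [  0.         442.72754778 232.14272623]
 [  0.           0.           1.        ]] [[-0.02628558 -0.99964011  0.00535811]
 [-0.99007113  0.02529281 -0.13827304]
 [ 0.13808776 -0.0089395  -0.99037965]] [-0.06479444  0.55321402  1.28232677]
{'t': 0.1, 'q': array([ 1.47807993e+00,  3.59303585e-01,  1.11516920e-02, -3.09908781e-04,
       -1.22407959e+00, -2.88102941e-01]), 'qd': array([-9.53980676e-05, -4.36886262e-04,  3.10921559e-03,  7.43821262e-04,
       -1.23222213e-03,  1.64745516e-04]), 'joint_efforts': array([-4.99848138e-04, -5.84165275e+01,  2.93749988e+01,  7.01554075e+00,
        1.01995678e-02, -4.62542789e-05]), 'eef_pos': array([0.25074581, 0.62623421, 0.2257242 ]), 'ee_rot': array([ 3.14013386e+00, -1.28471179e-04, -3.80924764e-01]), 'force': array([-0.0980322 ,  0.18670019,  0.22064193]), 'moment': array([-0.01035115,  0.02061322, -0.06440302]), 'gripper_force': 0.0, 'width': 0.08784162128837805}
```

View pics/side0.png

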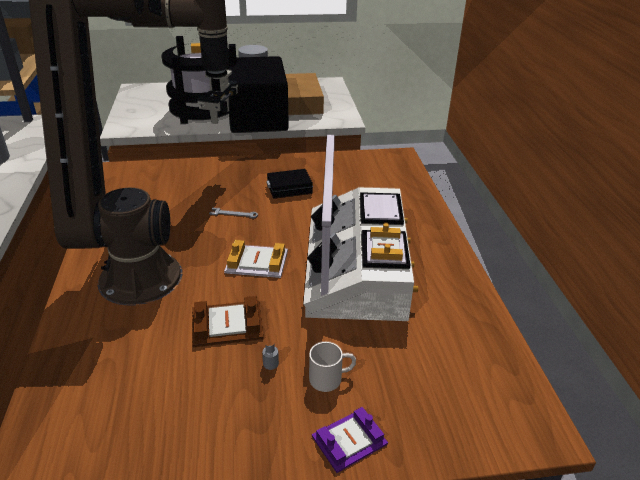

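View pics/top0.png

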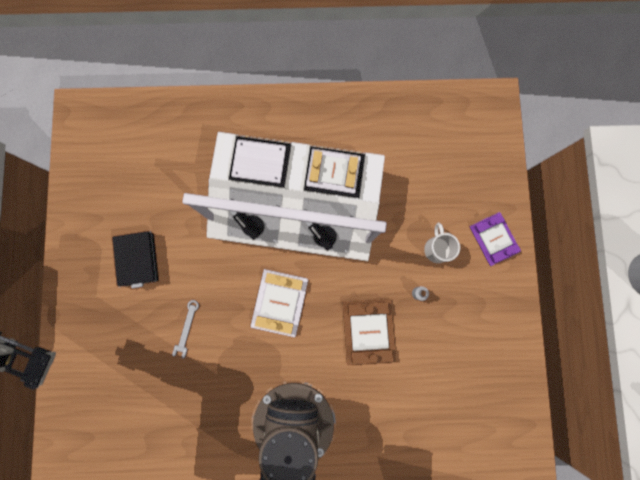

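The right bay (top view ~(334,172)) holds the board with its two brass blocks, and the left (~(260,160)) holds the blank. The right handle is at ~(322,236), with its lever leaning left (off). The light bar runs from (186,200) to (384,226). Next I'll measure the console pose, the bar and the handle.

```bash
cat > h.py <<'E'
from station import *
import numpy as np,cv2
def cloud(n,d):
    c=calibration(n);K=c["intrinsics"];v,u=np.indices(d.shape)
    P=np.stack([(u-K[0,2])/K[0,0]*d,(v-K[1,2])/K[1,1]*d,d],-1)
    X=(P-c["t"])@c["R"]; X[d<=0]=np.nan; return X
E
python3 - <<'E'
from h import *
T=cloud("top",np.load("top0.npz")["d"]);S=cloud("side",np.load("side0.npz")["d"])
def reg(X,u0,u1,v0,v1): return X[v0:v1,u0:u1].reshape(-1,3)
for nm,A in(("top",reg(T,175,395,185,240)),("side",reg(S,300,345,125,300))):
    B=A[(A[:,2]>.322)&(A[:,2]<.338)|(A[:,2]>.312)&(A[:,2]<.338)]
    m=B.mean(0);w=np.linalg.svd(B-m)[2][0] if len(B)<5000 else 0
    w=w*np.sign(w[1]);s=(B-m)@w;px=np.array([w[1],-w[0]]);o=(B[:,:2]-m[:2])@px
    print(nm,len(B),"mean",m.round(4),"dir",w.round(4),"yaw",np.degrees(np.arctan2(-w[0],w[1])).round(2),"along",np.percentile(s,[0,1,99,100]).round(4),"across",np.percentile(o,[1,50,99]).round(4), "mid",(m+w*(s.min()+s.max())/2).round(4))
    if nm=="top": W=w;M=m+w*(s.min()+s.max())/2
ey=np.array([W[0],W[1]])/np.hypot(W[0],W[1]);ex=np.array([ey[1],-ey[0]])
# provisional console coords about bar mid
def con(X): q=X[:,:2]-M[:2];return np.c_[q@ex,q@ey,X[:,2]]
for nm,X in(("top",T),("side",S)):
    C=con(X.reshape(-1,3));C=C[np.isfinite(C).all(1)]
    # bare panel: middle strip and outer margins
    k=(np.abs(C[:,1])<.03)&(C[:,2]>.06)&(C[:,2]<.135)&(abs(C[:,0])<.15)
    c=C[k];
    if len(c)>20:
        p=np.polyfit(c[:,0],c[:,2],1);print(nm,"panel",len(c),"slope",p[0],"x at z=.096",(0.096-p[1])/p[0])
    k=(abs(C[:,2]-.142)<.006)&(abs(C[:,0])<.3)&(abs(C[:,1])<.3);c=C[k];print(nm,"ledge",np.percentile(c,[.5,99.5],axis=0).round(4).tolist())
    k=(C[:,2]>.125)&(C[:,2]<.2)&(abs(C[:,1])<.2)&(C[:,0]<.04)&(C[:,0]>-.15)
    for sg in(1,-1):
        c=C[k&(sg*C[:,1]>0.03)&(C[:,2]-.577*C[:,0]>np.median(C[k][:,2]-.577*C[k][:,0])-.0)];print(nm,sg,"lever",len(c),np.percentile(c,[1,50,99],axis=0).round(3).tolist())
print("ex",ex,"ey",ey,"M",M)
E
```

```text
top 2215 mean [ 0.558 -0.006  0.327] dir [ 1.696e-01  9.855e-01 -9.000e-04] yaw -9.76 along [-0.2386 -0.2335  0.2347  0.2402] across [-0.011  -0.0001  0.0129] mid [ 0.5582 -0.0052  0.327 ]
side 791 mean [ 0.5545 -0.0481  0.3264] dir [0.1694 0.9855 0.0048] yaw -9.76 along [-0.2013 -0.1988  0.2734  0.2855] across [-0.0117 -0.      0.0116] mid [ 0.5617 -0.0066  0.3266]
top panel 809 slope 0.4836104447225912 x at z=.096 0.021007634659798508
top ledge [[-0.0162, -0.2368, 0.1361], [0.2357, 0.2367, 0.1478]]
top 1 lever 122 [[-0.039, 0.088, 0.125], [-0.016, 0.122, 0.138], [0.009, 0.152, 0.153]]
top -1 lever 126 [[-0.038, -0.117, 0.126], [-0.017, -0.088, 0.137], [0.012, -0.057, 0.154]]
side panel 268 slope 0.41630952062633025 x at z=.096 0.013839910746298577
side ledge [[-0.0106, -0.2414, 0.1361], [0.2383, 0.2372, 0.1479]]
side 1 lever 54 [[-0.038, 0.076, 0.125], [-0.02, 0.115, 0.131], [0.027, 0.165, 0.153]]
side -1 lever 90 [[-0.036, -0.129, 0.126], [-0.018, -0.096, 0.133], [0.028, -0.046, 0.156]]
ex [ 0.98551253 -0.16960265] ey [0.16960265 0.98551253] M [ 0.55815816 -0.00515749  0.32698912]
```

Run:
```python
from h import *
S=cloud("side",np.load("side0.npz")["d"]);T=cloud("top",np.load("top0.npz")["d"])
s=get_state();p=s["eef_pos"];a=s["q"][0]
az=np.arctan2(p[1],p[0]);e=np.array([np.cos(az),np.sin(az)]);f=np.array([-e[1],e[0]])
for nm,X in(("side",S),("top",T)):
    X=X.reshape(-1,3);X=X[np.isfinite(X).all(1)];q=X[:,:2]-p[:2];r=q@e;l=q@f;z=X[:,2]-p[2]
    k=(abs(l)<.14)&(r>-.3)&(r<.15)&(z>-.01)&(z<.5)
    print(nm,k.sum(),az,a)
    for z0 in np.arange(0,.5,.02):
        j=k&(z>=z0)&(z<z0+.02)
        if j.sum()>3: print(f"{z0:.2f} n{j.sum()} r {np.percentile(r[j],[1,99]).round(3)} l {np.percentile(l[j],[1,99]).round(3)}")
p=cv2.imread("pics/side0.png")[0:150,30:330];cv2.imwrite("pics/arm.png",cv2.resize(p,None,fx=2.6,fy=2.6,interpolation=2))
C=cv2.imread("pics/top0.png")[120:270,200:400];cv2.imwrite("pics/con.png",cv2.resize(C,None,fx=4,fy=4,interpolation=2))
```

```text
side 4481 1.189942927298383 1.478079929812913
0.00 n68 r [-0.068  0.059] l [-0.014  0.011]
0.02 n63 r [-0.071  0.06 ] l [-0.013  0.009]
0.04 n46 r [-0.076  0.065] l [-0.014  0.011]
0.06 n147 r [-0.101  0.088] l [-0.043  0.037]
0.08 n217 r [-0.101  0.087] l [-0.042  0.037]
0.10 n297 r [-0.105  0.094] l [-0.042  0.037]
0.12 n101 r [-0.029  0.042] l [-0.029  0.021]
0.14 n87 r [-0.026  0.039] l [-0.042  0.035]
0.16 n132 r [-0.044  0.046] l [-0.042  0.035]
0.18 n94 r [-0.053  0.007] l [-0.048  0.032]
0.20 n152 r [-0.053  0.007] l [-0.049  0.038]
0.22 n155 r [-0.055  0.006] l [-0.047  0.035]
0.24 n155 r [-0.056  0.008] l [-0.047  0.036]
0.26 n159 r [-0.055  0.013] l [-0.048  0.038]
0.28 n158 r [-0.056  0.006] l [-0.048  0.033]
0.30 n163 r [-0.055  0.009] l [-0.049  0.037]
0.32 n224 r [-0.072  0.011] l [-0.052  0.135]
0.34 n362 r [-0.09   0.003] l [-0.049  0.138]
0.36 n402 r [-0.162  0.006] l [-0.049  0.132]
0.38 n487 r [-0.241  0.003] l [-0.049  0.124]
0.40 n556 r [-0.289  0.001] l [-0.049  0.13 ]
0.42 n149 r [-0.299 -0.023] l [-0.047  0.128]
0.44 n73 r [-0.298 -0.163] l [0.056 0.096]
0.46 n29 r [-0.3   -0.243] l [0.057 0.072]
top 1646 1.189942927298383 1.478079929812913
0.00 n27 r [-0.064  0.056] l [-0.01   0.009]
0.02 n10 r [0.039 0.041] l [-0.007 -0.   ]
0.04 n16 r [0.04  0.056] l [-0.01  -0.006]
0.06 n163 r [-0.093  0.046] l [-0.037  0.039]
0.08 n357 r [-0.099  0.032] l [-0.037  0.04 ]
0.10 n961 r [-0.1    0.002] l [-0.037  0.039]
0.12 n96 r [-0.022 -0.002] l [-0.025  0.02 ]
0.14 n11 r [-0.021 -0.016] l [-0.035 -0.016]
0.16 n4 r [-0.037 -0.034] l [-0.018 -0.011]
```

View pics/arm.png

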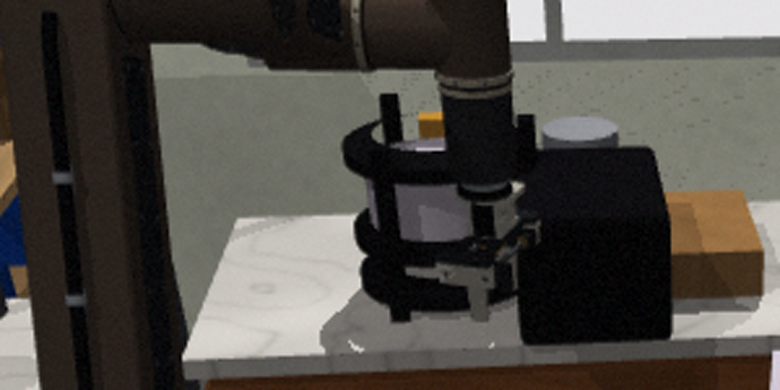

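View pics/con.png

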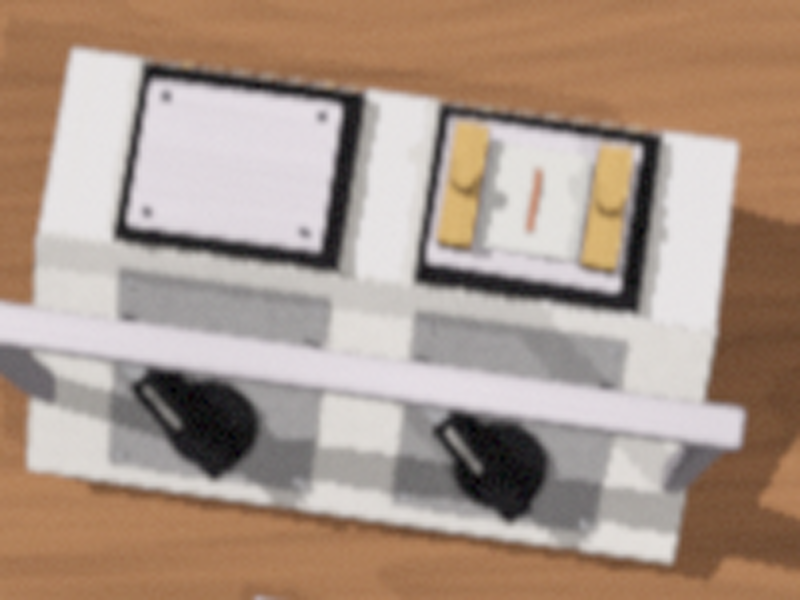

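Pictures: the arm crop shows the gripper body only from about 60 to 120 mm above the TCP, with a slim wrist (radius about 48 mm) above it. The console crop shows the right lever at ~(490,470), leaning left (off), with the bar right over the turning axis. I can't tilt the tool, so I'll drop the slim wrist just behind the bar. There I'll turn the gripper 90° under the bar and sweep the lever's nose to the right with the near finger.

Request:
servo_tool(moves=[{"dz":0.052,"jaw":0.25},{"dz":0.052,"jaw":0.25},{"dz":0.052,"jaw":0.25},{"dx":0.026,"dy":-0.045,"jaw":0.25},{"dx":0.026,"dy":-0.045,"jaw":0.25},{"dx":0.026,"dy":-0.045,"jaw":0.25},{"dx":0.026,"dy":-0.045,"jaw":0.25},{"dx":0.026,"dy":-0.045,"jaw":0.25},{"dx":0.026,"dy":-0.045,"jaw":0.25},{"dx":0.026,"dy":-0.045,"jaw":0.25}])

```text
$.moves[0]: bad value
```

Request:
servo_tool(moves=[{"dx":0.027,"dy":-0.047,"roll":4,"jaw":0.25},{"dx":0.027,"dy":-0.047,"roll":4,"jaw":0.25},{"dx":0.027,"dy":-0.047,"roll":4,"jaw":0.25},{"dx":0.027,"dy":-0.047,"jaw":0.25},{"dx":0.027,"dy":-0.047,"jaw":0.25},{"dx":0.027,"dy":-0.047,"jaw":0.25},{"dx":0.027,"dy":-0.047,"jaw":0.25},{"jaw":0.25},{"jaw":0.25},{"jaw":0.25}])

```text
$.moves[0]: bad value
```

Request:
servo_tool(moves=[{"dx":0,"dy":0,"dz":0.052,"roll":0,"jaw":0.25},{"dx":0,"dy":0,"dz":0.052,"roll":0,"jaw":0.25},{"dx":0,"dy":0,"dz":0.052,"roll":0,"jaw":0.25},{"dx":0.026,"dy":-0.045,"dz":0,"roll":0,"jaw":0.25},{"dx":0.026,"dy":-0.045,"dz":0,"roll":0,"jaw":0.25},{"dx":0.026,"dy":-0.045,"dz":0,"roll":0,"jaw":0.25},{"dx":0.026,"dy":-0.045,"dz":0,"roll":0,"jaw":0.25},{"dx":0.026,"dy":-0.045,"dz":0,"roll":0,"jaw":0.25},{"dx":0.026,"dy":-0.045,"dz":0,"roll":0,"jaw":0.25},{"dx":0.026,"dy":-0.045,"dz":0,"roll":0,"jaw":0.25}])

```text
t: 1.35
eef_pos: [0.4333, 0.31, 0.3824]
ee_rot: [3.141, 0.0, -0.381]
force: [0.7, 0.7, 0.8]
width: 0.0217
gripper_force: 0.0
```

Request:
servo_tool(moves=[{"dx":0.027,"dy":-0.047,"dz":0,"roll":4,"jaw":0.25},{"dx":0.027,"dy":-0.047,"dz":0,"roll":4,"jaw":0.25},{"dx":0.027,"dy":-0.047,"dz":0,"roll":4,"jaw":0.25},{"dx":0.027,"dy":-0.047,"dz":0,"roll":0,"jaw":0.25},{"dx":0.027,"dy":-0.047,"dz":0,"roll":0,"jaw":0.25},{"dx":0.027,"dy":-0.047,"dz":0,"roll":0,"jaw":0.25},{"dx":0.029,"dy":-0.045,"dz":0,"roll":0,"jaw":0.25},{"dx":0,"dy":0,"dz":0,"roll":0,"jaw":0.25},{"dx":0,"dy":0,"dz":0,"roll":0,"jaw":0.25},{"dx":0,"dy":0,"dz":0,"roll":0,"jaw":0.25}])

```text
t: 2.6
eef_pos: [0.6235, -0.0145, 0.3828]
ee_rot: [-3.141, -0.0, -0.17]
force: [-0.1, 0.1, 0.1]
width: 0.0219
gripper_force: 0.0
```

Run:
```python
from h import *
s=get_state();print(s["q"].round(3))
p,d=grab_frame("side");cv2.imwrite("pics/side1.png",p[...,::-1])
cv2.imwrite("pics/c1.png",cv2.resize(p[80:330,230:480,::-1],None,fx=2.4,fy=2.4,interpolation=2))
X=cloud("side",d).reshape(-1,3);X=X[np.isfinite(X).all(1)]
M=np.array([.5582,-.0052]);ex=np.array([.9855,-.1696]);ey=np.array([.1696,.9855])
t=s["eef_pos"];print("tcp in bar frame",(t[:2]-M)@ex,(t[:2]-M)@ey,t[2])
q=X[:,:2]-t[:2];r=q@ex;l=q@ey;z=X[:,2]-t[2]
for z0 in np.arange(0,.34,.02):
    j=(abs(r)<.15)&(abs(l)<.15)&(z>=z0)&(z<z0+.02)
    if j.sum()>3: print(f"{z0:.2f} n{j.sum()} r {np.percentile(r[j],[1,99]).round(3)} l {np.percentile(l[j],[1,99]).round(3)}")
```

```text
[ 0.289  0.219  0.164 -0.    -1.516  1.111]
tcp in bar frame 0.06594548032562375 0.0018924569167560266 0.38279768167957595
0.00 n50 r [-0.011  0.011] l [-0.035 -0.023]
0.02 n37 r [-0.011  0.01 ] l [-0.037 -0.023]
0.06 n210 r [-0.039  0.038] l [-0.097  0.083]
0.08 n377 r [-0.038  0.038] l [-0.102  0.083]
0.10 n498 r [-0.039  0.038] l [-0.103  0.091]
0.12 n141 r [-0.023  0.026] l [-0.026  0.004]
0.14 n132 r [-0.036  0.036] l [-0.024 -0.003]
0.16 n218 r [-0.038  0.036] l [-0.043  0.031]
0.18 n164 r [-0.044  0.043] l [-0.051 -0.016]
0.20 n278 r [-0.044  0.043] l [-0.052 -0.014]
0.22 n290 r [-0.045  0.045] l [-0.053 -0.01 ]
0.24 n306 r [-0.046  0.043] l [-0.053 -0.008]
0.26 n297 r [-0.044  0.044] l [-0.053 -0.011]
0.28 n312 r [-0.045  0.045] l [-0.053 -0.008]
0.30 n300 r [-0.047  0.046] l [-0.054 -0.008]
0.32 n387 r [-0.083  0.05 ] l [-0.057  0.106]
```

View pics/c1.png

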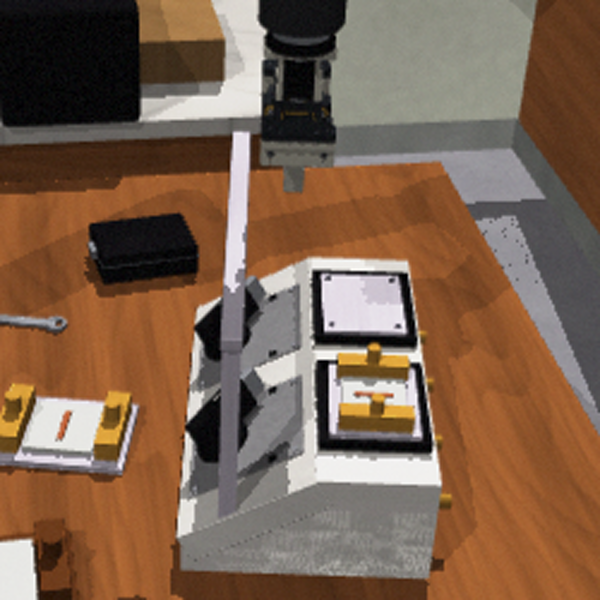

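The crop shows the gripper (~(295,150)) just behind the bar, with a clear gap to it. The wrist radius measures 45 mm. Now I'll descend.

Request:
servo_tool(moves=[{"dx":0.003,"dy":0.02,"dz":0,"roll":0,"jaw":0.25},{"dx":0,"dy":0,"dz":-0.03,"roll":0,"jaw":0.25},{"dx":0,"dy":0,"dz":-0.03,"roll":0,"jaw":0.25},{"dx":0,"dy":0,"dz":-0.03,"roll":0,"jaw":0.25},{"dx":0,"dy":0,"dz":-0.03,"roll":0,"jaw":0.25},{"dx":0,"dy":0,"dz":-0.03,"roll":0,"jaw":0.25},{"dx":0,"dy":0,"dz":-0.03,"roll":0,"jaw":0.25},{"dx":0,"dy":0,"dz":-0.03,"roll":0,"jaw":0.25},{"dx":0,"dy":0,"dz":-0.013,"roll":0,"jaw":0.25},{"dx":0,"dy":0,"dz":0,"roll":0,"jaw":0.25}])

```text
t: 3.9
eef_pos: [0.6267, 0.0054, 0.1592]
ee_rot: [3.141, 0.001, -0.17]
force: [-0.6, -0.3, 0.9]
width: 0.0219
gripper_force: 0.0
```

Request:
servo_tool(moves=[{"dx":0,"dy":0,"dz":0,"roll":-9,"jaw":0.25},{"dx":0,"dy":0,"dz":0,"roll":-9,"jaw":0.25},{"dx":0,"dy":0,"dz":0,"roll":-9,"jaw":0.25},{"dx":0,"dy":0,"dz":0,"roll":-9,"jaw":0.25},{"dx":0,"dy":0,"dz":0,"roll":-9,"jaw":0.25},{"dx":0,"dy":0,"dz":0,"roll":-9,"jaw":0.25},{"dx":0,"dy":0,"dz":0,"roll":-9,"jaw":0.25},{"dx":0,"dy":0,"dz":0,"roll":-9,"jaw":0.25},{"dx":0,"dy":0,"dz":0,"roll":-9,"jaw":0.25},{"dx":0,"dy":0,"dz":0,"roll":-9,"jaw":0.25}])

```text
t: 5.15
eef_pos: [0.6279, 0.0051, 0.1615]
ee_rot: [-3.139, 0.001, -1.747]
force: [0.9, 0.3, -0.7]
width: 0.0221
gripper_force: 0.0
```

Run:
```python
from h import *
s=get_state();print(s["t"],s["eef_pos"].round(4),s["ee_rot"].round(3),s["force"].round(1),s["q"].round(2))
p,d=grab_frame("side")
cv2.imwrite("pics/c2.png",cv2.resize(p[120:320,270:450,::-1],None,fx=3,fy=3,interpolation=2))
```

```text
5.15 [0.6279 0.0051 0.1615] [-3.139e+00  1.000e-03 -1.747e+00] [ 0.9  0.3 -0.7] [ 0.32  0.33 -0.19  0.   -1.05 -0.5 ]
```

View pics/c2.png

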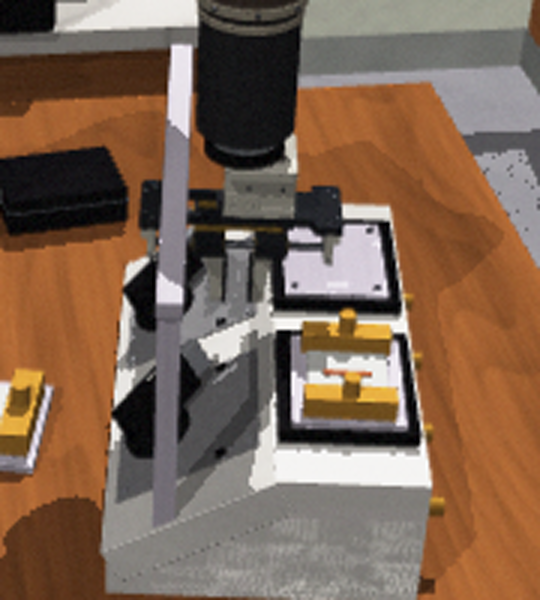

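The crop shows the body turned under the bar and clear of it, with the fingers at ~(240,270) over the panel. I'll lower 12 mm and sweep right along the console.

Request:
servo_tool(moves=[{"dx":-0.002,"dy":0,"dz":-0.012,"roll":0,"jaw":0.25},{"dx":-0.0017,"dy":-0.01,"dz":0,"roll":0,"jaw":0.25},{"dx":-0.0017,"dy":-0.01,"dz":0,"roll":0,"jaw":0.25},{"dx":-0.0017,"dy":-0.01,"dz":0,"roll":0,"jaw":0.25},{"dx":-0.0017,"dy":-0.01,"dz":0,"roll":0,"jaw":0.25},{"dx":-0.0017,"dy":-0.01,"dz":0,"roll":0,"jaw":0.25},{"dx":-0.0017,"dy":-0.01,"dz":0,"roll":0,"jaw":0.25},{"dx":-0.0017,"dy":-0.01,"dz":0,"roll":0,"jaw":0.25},{"dx":0,"dy":0,"dz":0,"roll":0,"jaw":0.25},{"dx":0,"dy":0,"dz":0,"roll":0,"jaw":0.25}])

```text
t: 6.45
eef_pos: [0.6131, -0.0653, 0.1476]
ee_rot: [-3.141, 0.0, -1.742]
force: [-0.4, 0.2, -0.4]
width: 0.022
gripper_force: 0.0
```

Run:
```python
from h import *
s=get_state();t=s["eef_pos"]
M=np.array([.5582,-.0052]);ex=np.array([.9855,-.1696]);ey=np.array([.1696,.9855])
print(s["t"],(t[:2]-M)@ex,(t[:2]-M)@ey,t[2],s["force"].round(1),s["moment"].round(2))
p,d=grab_frame("side")
cv2.imwrite("pics/c3.png",cv2.resize(p[140:310,290:430,::-1],None,fx=3.5,fy=3.5,interpolation=2))
```

```text
6.45 0.06426911854911382 -0.04996227510847984 0.14759104608713028 [-0.4  0.2 -0.4] [ 0.04 -0.08 -0.06]
```

View pics/c3.png

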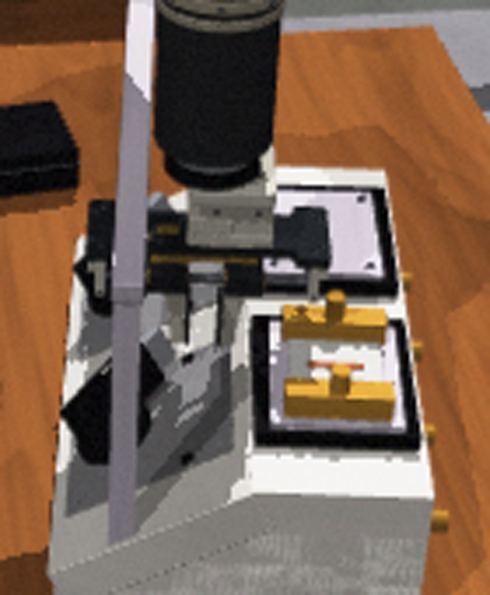

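The crop shows the lever still off (tip ~(150,355)), with the finger not yet on it. I'll carry on.

Request:
servo_tool(moves=[{"dx":-0.0014,"dy":-0.008,"dz":0,"roll":0,"jaw":0.25},{"dx":-0.0014,"dy":-0.008,"dz":0,"roll":0,"jaw":0.25},{"dx":-0.0014,"dy":-0.008,"dz":0,"roll":0,"jaw":0.25},{"dx":-0.0014,"dy":-0.008,"dz":0,"roll":0,"jaw":0.25},{"dx":0,"dy":0,"dz":0,"roll":0,"jaw":0.25},{"dx":0,"dy":0,"dz":0,"roll":0,"jaw":0.25},{"dx":0,"dy":0,"dz":0,"roll":0,"jaw":0.25},{"dx":0,"dy":0,"dz":0,"roll":0,"jaw":0.25},{"dx":0,"dy":0,"dz":0,"roll":0,"jaw":0.25},{"dx":0,"dy":0,"dz":0,"roll":0,"jaw":0.25}])

```text
t: 7.75
eef_pos: [0.6074, -0.0973, 0.1476]
ee_rot: [3.142, 0.0, -1.742]
force: [0.9, -0.3, 0.5]
width: 0.0217
gripper_force: 0.0
```

Run:
```python
from h import *
s=get_state();t=s["eef_pos"]
M=np.array([.5582,-.0052]);ex=np.array([.9855,-.1696]);ey=np.array([.1696,.9855])
print(s["t"],(t[:2]-M)@ex,(t[:2]-M)@ey,t[2],s["force"].round(1),s["moment"].round(2))
p,d=grab_frame("side");X=cloud("side",d)
cv2.imwrite("pics/c4.png",cv2.resize(p[190:310,290:400,::-1],None,fx=5,fy=5,interpolation=2))
```

```text
7.75 0.06409166259031583 -0.08241239437431622 0.14756274133467176 [ 0.9 -0.3  0.5] [ 0.06 -0.06  0.04]
```

View pics/c4.png

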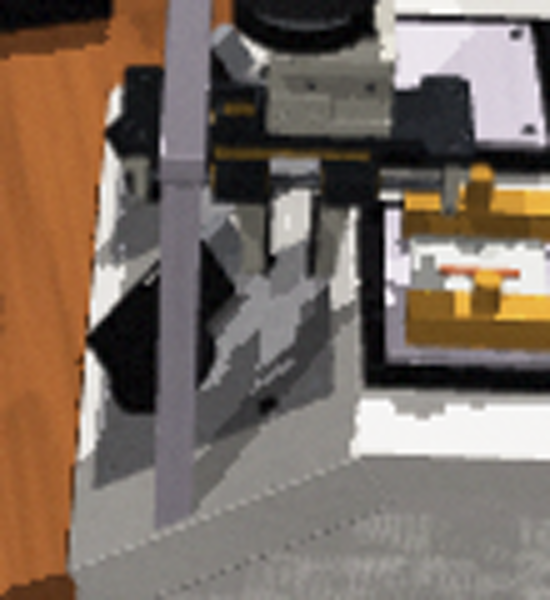

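```bash
cat >> h.py <<'E'
M=np.array([.5582,-.0052]);ex=np.array([.9855,-.1696]);ey=np.array([.1696,.9855]);O=M+.022*ex
def hp(rho,w,h,th=0,y0=-.105):
    "handle coords -> world; w to the left of lever"
    g=np.pi/4-th;a=rho*np.cos(g)-w*np.sin(g);b=rho*np.sin(g)+w*np.cos(g)
    x=.866*a-.5*h;z=.096+.5*a+.866*h
    return np.r_[O+x*ex+(y0+b)*ey,z]
def proj(n,X):
    c=calibration(n);q=c["intrinsics"]@(c["R"]@X+c["t"]);return q[:2]/q[2]
E
python3 - <<'E'
from h import *
p,d=grab_frame("side");q,e=grab_frame("top");np.savez("now.npz",d=d,e=e)
im=np.ascontiguousarray(cv2.resize(p[190:310,290:400,::-1],None,fx=5,fy=5,interpolation=2))
im2=np.ascontiguousarray(cv2.resize(cv2.imread("pics/top0.png")[205:265,290:350],None,fx=10,fy=10,interpolation=2))
for n,I,o,f in(("side",im,(290,190),5),("top",im2,(290,205),10)):
    for r0,r1,t,c in((-.027,.063,.011,(0,0,255)),(.063,.086,.007,(0,255,0))):
        for h in((.012,.055) if t==.011 else (.033,)):
            P=np.array([(proj(n,hp(r,w,h))-o)*f for r,w in((r0,t),(r1,t),(r1,-t),(r0,-t))],int);cv2.polylines(I,[P],True,c,1)
w=max(im.shape[0],600);out=np.zeros((600,550,3),np.uint8);cv2.imwrite("pics/ov.png",np.hstack([cv2.resize(im,(400,436)),cv2.resize(im2,(400,436))][:2]))
E
```

```text
(no output)
```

View pics/ov.png

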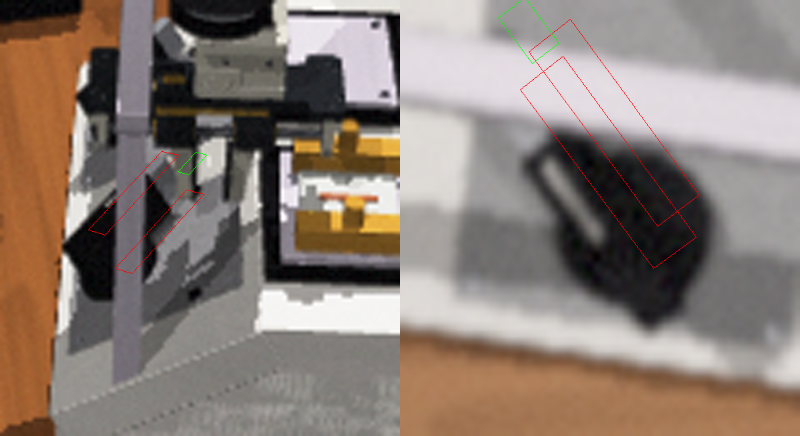

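The overlay shows the handle sitting about 20–25 mm further down-slope than I modelled, so the finger passed above it. I'll map the panel heights properly.

Run:
```python
from h import *
d0=np.load("top0.npz")["d"];d1=np.load("side0.npz")["d"];nw=np.load("now.npz")
for nm,cam,d in(("top","top",d0),("side","side",d1),("sideNow","side",nw["d"])):
    X=cloud(cam,d).reshape(-1,3);X=X[np.isfinite(X).all(1)]
    x=(X[:,:2]-M)@ex;y=(X[:,:2]-M)@ey;z=X[:,2]
    k=(x>-.07)&(x<.12)&(abs(y)<.235)&(z>.04)&(z<.25)
    x,y,z=x[k],y[k],z[k]
    g=(z-.57735*x)*.866   # normal offset
    m=(np.abs(y)<.035)|(np.abs(y)>.19)
    hh=np.histogram(g[m&(x<.06)],bins=np.arange(.04,.14,.002));i=hh[0].argmax();g0=np.median(g[m&(abs(g-hh[1][i]-.001)<.004)])
    print(nm,"panel offset",g0,"-> x of z=.096:",(.096-g0/.866)/.57735)
    xo=(.096-g0/.866)/.57735
    h=g-g0;a=(x-xo)*.866+(z-.096)*.5;
    for yc in(-.105,.105):
        for lo,hi in((.008,.018),(.03,.045),(.049,.065)):
            j=(h>lo)&(h<hi)&(abs(y-yc)<.09)&(a<.085)
            if j.sum()>3:print(yc,(lo,hi),j.sum(),"a",np.percentile(a[j],[2,50,98]).round(3),"b",np.percentile(y[j]-yc,[2,50,98]).round(3))
    j=(h>.049)&(h<.065)&(abs(y+.105)<.09);print(np.c_[a[j],y[j]+.105,h[j]][::max(1,j.sum()//14)].round(3).tolist())
    j=(h>.02)&(h<.049)&(abs(y+.105)<.09)&(a<.09);print("mid",np.c_[a[j],y[j]+.105,h[j]][::max(1,j.sum()//14)].round(3).tolist())
```

```text
top panel offset 0.07147830126236948 -> x of z=.096: 0.023316092294811432
-0.105 (0.008, 0.018) 197 a [-0.063 -0.022  0.053] b [-0.065 -0.009  0.054]
-0.105 (0.03, 0.045) 41 a [-0.041 -0.012  0.015] b [-0.024  0.003  0.033]
-0.105 (0.049, 0.065) 258 a [-0.051 -0.017  0.018] b [-0.021  0.014  0.05 ]
0.105 (0.008, 0.018) 184 a [-0.063 -0.018  0.05 ] b [-0.065 -0.015  0.039]
0.105 (0.03, 0.045) 67 a [-0.041 -0.014  0.016] b [-0.024  0.004  0.037]
0.105 (0.049, 0.065) 266 a [-0.052 -0.016  0.017] b [-0.021  0.014  0.051]
[[0.019, 0.057, 0.05], [0.009, 0.047, 0.052], [0.007, 0.043, 0.06], [-0.001, 0.045, 0.054], [-0.002, 0.023, 0.051], [-0.007, 0.022, 0.053], [-0.011, 0.022, 0.057], [-0.019, 0.026, 0.055], [-0.019, 0.001, 0.052], [-0.023, 0.003, 0.058], [-0.031, 0.005, 0.055], [-0.035, 0.007, 0.059], [-0.037, -0.018, 0.054], [-0.044, -0.013, 0.054], [-0.049, -0.02, 0.054]]
mid [[0.018, 0.059, 0.049], [0.013, 0.053, 0.048], [0.01, 0.026, 0.029], [0.011, 0.028, 0.048], [0.004, 0.019, 0.034], [0.001, 0.019, 0.041], [-0.003, 0.015, 0.047], [-0.01, 0.006, 0.033], [-0.013, -0.022, 0.022], [-0.0
[... 1954 characters left out ...]
7, 0.064], [0.097, 0.013, 0.054], [0.097, 0.014, 0.049], [0.064, 0.008, 0.063], [0.048, 0.01, 0.063], [0.014, 0.038, 0.049], [-0.014, 0.027, 0.057], [-0.014, 0.012, 0.057], [-0.015, 0.007, 0.054], [-0.025, 0.004, 0.054], [-0.042, 0.007, 0.052], [-0.029, -0.005, 0.051], [-0.039, -0.012, 0.055], [-0.032, -0.015, 0.05], [-0.042, -0.025, 0.056]]
mid [[0.027, 0.065, 0.044], [0.021, 0.049, 0.045], [0.09, 0.013, 0.034], [0.023, 0.051, 0.03], [0.054, 0.009, 0.045], [0.072, 0.018, 0.023], [0.077, 0.003, 0.029], [0.01, 0.029, 0.035], [0.007, 0.016, 0.035], [-0.026, -0.005, 0.046], [-0.024, -0.016, 0.042], [-0.057, -0.016, 0.048], [-0.033, -0.018, 0.032], [-0.042, -0.028, 0.038], [-0.04, -0.028, 0.03]]
```

The handle axis is 28 mm down-slope of the panel middle, 21 mm in front of the bar. That makes the front side better: wrist in front of the bar, jaws wide open, with the far finger pushing the lever's left face. First I'll back out without touching anything.

Request:
servo_tool(moves=[{"dx":0.0035,"dy":0.02,"dz":0,"roll":0,"jaw":0.25},{"dx":0.0035,"dy":0.02,"dz":0,"roll":0,"jaw":0.25},{"dx":0.0035,"dy":0.02,"dz":0,"roll":0,"jaw":0.25},{"dx":0.0035,"dy":0.02,"dz":0,"roll":0,"jaw":0.25},{"dx":0,"dy":0,"dz":0.018,"roll":0,"jaw":0.25},{"dx":0.0315,"dy":-0.0055,"dz":0,"roll":0,"jaw":0.25},{"dx":0.0315,"dy":-0.0055,"dz":0,"roll":0,"jaw":0.25},{"dx":0,"dy":0,"dz":0,"roll":0,"jaw":0.25},{"dx":0,"dy":0,"dz":0.04,"roll":0,"jaw":0.25},{"dx":0,"dy":0,"dz":0.04,"roll":0,"jaw":0.25}])

```text
t: 9.15
eef_pos: [0.6836, -0.0275, 0.2458]
ee_rot: [3.14, -0.001, -1.742]
force: [0.5, 0.9, -0.3]
width: 0.0218
gripper_force: 0.0
```

Request:
servo_tool(moves=[{"dx":0,"dy":0,"dz":0.045,"roll":0,"jaw":0.25},{"dx":0,"dy":0,"dz":0.045,"roll":0,"jaw":0.25},{"dx":0,"dy":0,"dz":0.05,"roll":0,"jaw":0.25},{"dx":0,"dy":0,"dz":0,"roll":0,"jaw":0.25},{"dx":-0.05,"dy":0.0086,"dz":0,"roll":0,"jaw":0.25},{"dx":-0.05,"dy":0.0086,"dz":0,"roll":0,"jaw":0.25},{"dx":-0.05,"dy":0.0086,"dz":0,"roll":0,"jaw":0.25},{"dx":-0.05,"dy":0.0086,"dz":0,"roll":0,"jaw":1},{"dx":-0.05,"dy":0.0086,"dz":0,"roll":0,"jaw":1},{"dx":0,"dy":0,"dz":0,"roll":0,"jaw":1}])

```text
t: 10.4
eef_pos: [0.4313, 0.0149, 0.3863]
ee_rot: [-3.139, 0.002, -1.74]
force: [-0.1, 0.1, 0.9]
width: 0.0463
gripper_force: 0.0
```

Run:
```python
from h import *
s=get_state();t=s["eef_pos"];print(s["t"],(t[:2]-M)@ex,(t[:2]-M)@ey,t[2],s["ee_rot"].round(3),s["width"],s["force"].round(1),s["q"].round(2))
```

```text
10.4 -0.12850617875719975 -0.0017213531842718156 0.38629846713948063 [-3.139e+00  2.000e-03 -1.740e+00] 0.04631041791512109 [-0.1  0.1  0.9] [ 0.49 -0.13 -0.2  -0.   -1.5  -0.66]
```

Request:
servo_tool(moves=[{"dx":0,"dy":0,"dz":-0.038,"roll":0,"jaw":1},{"dx":0,"dy":0,"dz":-0.038,"roll":0,"jaw":1},{"dx":0,"dy":0,"dz":-0.038,"roll":0,"jaw":1},{"dx":0,"dy":0,"dz":-0.038,"roll":0,"jaw":1},{"dx":0,"dy":0,"dz":-0.038,"roll":0,"jaw":1},{"dx":0,"dy":0,"dz":-0.038,"roll":0,"jaw":1},{"dx":0,"dy":0,"dz":-0.038,"roll":0,"jaw":1},{"dx":0,"dy":0,"dz":0,"roll":0,"jaw":1},{"dx":0,"dy":0,"dz":0,"roll":0,"jaw":1},{"dx":0.02,"dy":-0.0034,"dz":0,"roll":0,"jaw":1}])

```text
t: 11.65
eef_pos: [0.4551, 0.0117, 0.1215]
ee_rot: [-3.139, 0.002, -1.741]
force: [-0.3, -0.7, 1.0]
width: 0.0872
gripper_force: 0.0
```

Request:
servo_tool(moves=[{"dx":0.02,"dy":-0.0034,"dz":0,"roll":0,"jaw":1},{"dx":0.023,"dy":-0.004,"dz":0,"roll":0,"jaw":1},{"dx":0,"dy":0,"dz":0,"roll":0,"jaw":1},{"dx":0,"dy":0,"dz":0,"roll":0,"jaw":1},{"dx":-0.0017,"dy":-0.01,"dz":0,"roll":0,"jaw":1},{"dx":-0.0017,"dy":-0.01,"dz":0,"roll":0,"jaw":1},{"dx":-0.0017,"dy":-0.01,"dz":0,"roll":0,"jaw":1},{"dx":-0.0017,"dy":-0.01,"dz":0,"roll":0,"jaw":1},{"dx":0,"dy":0,"dz":0,"roll":0,"jaw":1},{"dx":0,"dy":0,"dz":0,"roll":0,"jaw":1}])

```text
t: 12.9
eef_pos: [0.4907, -0.0363, 0.1196]
ee_rot: [-3.142, 0.0, -1.743]
force: [-0.6, 0.4, -0.4]
width: 0.0873
gripper_force: 0.0
```

Run:
```python
from h import *
s=get_state();t=s["eef_pos"];print(s["t"],(t[:2]-M)@ex,(t[:2]-M)@ey,t[2],s["ee_rot"].round(3),s["width"],s["force"].round(1))
p,d=grab_frame("side")
cv2.imwrite("pics/c5.png",cv2.resize(p[150:320,260:420,::-1],None,fx=3.5,fy=3.5,interpolation=2))
```

```text
12.9 -0.061285306415525 -0.04209026174229689 0.11957217095286155 [-3.142  0.    -1.743] 0.08728469478260709 [-0.6  0.4 -0.4]
```

View pics/c5.png

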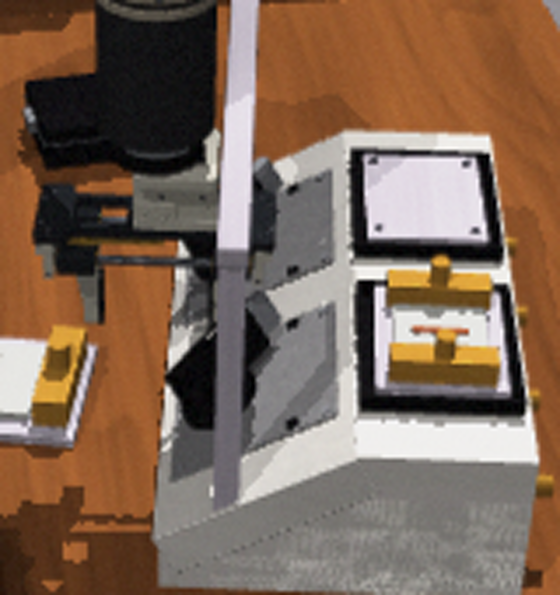

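The crop shows the gripper in front of the bar and clear of it, with the far finger reaching behind the bar line just left of the right lever (~(215,370)). I'll push right now.

Request:
servo_tool(moves=[{"dx":-0.0014,"dy":-0.008,"dz":0,"roll":0,"jaw":1},{"dx":-0.0014,"dy":-0.008,"dz":0,"roll":0,"jaw":1},{"dx":-0.0014,"dy":-0.008,"dz":0,"roll":0,"jaw":1},{"dx":-0.0014,"dy":-0.008,"dz":0,"roll":0,"jaw":1},{"dx":0,"dy":0,"dz":0,"roll":0,"jaw":1},{"dx":0,"dy":0,"dz":0,"roll":0,"jaw":1},{"dx":0,"dy":0,"dz":0,"roll":0,"jaw":1},{"dx":0,"dy":0,"dz":0,"roll":0,"jaw":1},{"dx":0,"dy":0,"dz":0,"roll":0,"jaw":1},{"dx":0,"dy":0,"dz":0,"roll":0,"jaw":1}])

```text
t: 14.2
eef_pos: [0.485, -0.0681, 0.1196]
ee_rot: [-3.142, 0.0, -1.742]
force: [-0.9, 0.4, -0.5]
width: 0.0872
gripper_force: 0.0
```

```bash
cat > ang.py <<'E'
from h import *
s=get_state();t=s["eef_pos"];print("t",s["t"],"tool",((t[:2]-M)@ex).round(4),((t[:2]-M)@ey).round(4),t[2].round(4),s["force"].round(1))
for n,xo in(("side",.027),("top",.0235)):
    p,d=grab_frame(n);X=cloud(n,d).reshape(-1,3);C=p.reshape(-1,3).max(1)
    x=(X[:,:2]-M)@ex-xo;y=(X[:,:2]-M)@ey;z=X[:,2]-.096
    a=.866*x+.5*z+.028;h=-.5*x+.866*z
    for nm,yc in(("R",-.105),("L",.105)):
        b=y-yc;k=(h>.022)&(h<.06)&(np.hypot(a,b)<.095)&(C<70)
        A,B=a[k],b[k];best=[]
        for th in np.radians(np.arange(-10,105,2.5)):
            g=np.pi/4-th;r=A*np.cos(g)+B*np.sin(g);w=-A*np.sin(g)+B*np.cos(g)
            best.append(((r>-.03)&(r<.066)&(abs(w)<.013)).mean())
        i=int(np.argmax(best));print(n,nm,k.sum(),"angle deg",-10+2.5*i,"inlier",round(best[i],2))
E
python3 ang.py
```

```text
t 14.2 tool -0.0615 -0.0744 0.1196 [-0.9  0.4 -0.5]
side R 296 angle deg 42.5 inlier 0.88
side L 37 angle deg 2.5 inlier 1.0
top R 0 angle deg -10.0 inlier nan
top L 170 angle deg -2.5 inlier 0.99ang.py:12: RuntimeWarning: Mean of empty slice.
  best.append(((r>-.03)&(r<.066)&(abs(w)<.013)).mean())
  ret = ret.dtype.type(ret / rcount)
```

The right lever is already at about 42°, held by the finger, and the left one is still at 0. I'll push it over centre.

Request:
servo_tool(moves=[{"dx":-0.0014,"dy":-0.008,"dz":0,"roll":0,"jaw":1},{"dx":-0.0014,"dy":-0.008,"dz":0,"roll":0,"jaw":1},{"dx":-0.0014,"dy":-0.008,"dz":0,"roll":0,"jaw":1},{"dx":0,"dy":0,"dz":0,"roll":0,"jaw":1},{"dx":0,"dy":0,"dz":0,"roll":0,"jaw":1},{"dx":0,"dy":0,"dz":0,"roll":0,"jaw":1},{"dx":0,"dy":0,"dz":0,"roll":0,"jaw":1},{"dx":0,"dy":0,"dz":0,"roll":0,"jaw":1},{"dx":0,"dy":0,"dz":0,"roll":0,"jaw":1},{"dx":0,"dy":0,"dz":0,"roll":0,"jaw":1}])

```text
t: 15.55
eef_pos: [0.4877, -0.0886, 0.1222]
ee_rot: [-3.129, 0.007, -1.739]
force: [9.4, 19.5, 5.1]
width: 0.0878
gripper_force: 10.2
```

```bash
python3 ang.py 2>/dev/null
```

```text
t 15.55 tool -0.0553 -0.0942 0.1222 [ 9.4 19.5  5.1]
side R 193 angle deg 97.5 inlier 0.58
side L 32 angle deg 0.0 inlier 1.0
top R 0 angle deg -10.0 inlier nan
top L 157 angle deg -5.0 inlier 1.0
```

The right lever has dropped to the on stop and the finger is pressing lightly on it. Backing off the way it came.

Request:
servo_tool(moves=[{"dx":0.0014,"dy":0.008,"dz":0,"roll":0,"jaw":1},{"dx":0.0014,"dy":0.008,"dz":0,"roll":0,"jaw":1},{"dx":0.0014,"dy":0.008,"dz":0,"roll":0,"jaw":1},{"dx":0.0025,"dy":0.015,"dz":0,"roll":0,"jaw":1},{"dx":0.0025,"dy":0.015,"dz":0,"roll":0,"jaw":1},{"dx":0.0025,"dy":0.015,"dz":0,"roll":0,"jaw":1},{"dx":0.0025,"dy":0.015,"dz":0,"roll":0,"jaw":1},{"dx":0,"dy":0,"dz":0,"roll":0,"jaw":1},{"dx":-0.03,"dy":0.005,"dz":0,"roll":0,"jaw":1},{"dx":-0.04,"dy":0.007,"dz":0,"roll":0,"jaw":1}])

```text
t: 16.9
eef_pos: [0.4245, 0.0038, 0.1192]
ee_rot: [3.141, -0.001, -1.743]
force: [-0.6, 1.2, 1.1]
width: 0.0877
gripper_force: 0.0
```

Request:
servo_tool(moves=[{"dx":0,"dy":0,"dz":0,"roll":0,"jaw":1},{"dx":0,"dy":0,"dz":0.04,"roll":0,"jaw":1},{"dx":0,"dy":0,"dz":0.04,"roll":0,"jaw":1},{"dx":0,"dy":0,"dz":0.04,"roll":0,"jaw":1},{"dx":0,"dy":0,"dz":0.04,"roll":0,"jaw":1},{"dx":0,"dy":0.04,"dz":0.04,"roll":0,"jaw":1},{"dx":0,"dy":0.05,"dz":0.04,"roll":0,"jaw":1},{"dx":0,"dy":0.05,"dz":0,"roll":0,"jaw":1},{"dx":0,"dy":0.05,"dz":0,"roll":0,"jaw":1},{"dx":0,"dy":0,"dz":0,"roll":0,"jaw":1}])

```text
t: 18.15
eef_pos: [0.4251, 0.1953, 0.358]
ee_rot: [3.141, -0.001, -1.739]
force: [0.5, -0.2, -0.3]
width: 0.0875
gripper_force: 0.0
```

```bash
python3 ang.py 2>/dev/null
```

```text
t 18.15 tool -0.1651 0.175 0.358 [ 0.5 -0.2 -0.3]
side R 202 angle deg 102.5 inlier 0.56
side L 167 angle deg 0.0 inlier 0.86
top R 254 angle deg 95.0 inlier 1.0
top L 293 angle deg -5.0 inlier 0.99
```

```bash
python3 -c "
from station import *
print(job_done())"
```

```text
the job is handed in; nothing more can be done
None
```

I turned the right isolator, in front of the board's bay, to its on stop and handed the job in at about 18 s of the 32 s allowed. After backing off, the camera fit read about 95° for the right handle (±5°) and about 0° for the left. I planned the paths clear of the board, blanking plate and bystanders but did not re-measure their positions, and `job_done()` gave no verdict.

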